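# Test and sort the glue injectors

## Robot

A 6-joint arm with a two-finger parallel gripper is mounted at the origin on the work surface. World frame = base frame: x ahead of the robot, y to its left, z up, the work surface at z = 0. Lengths are in m, angles in rad, forces in N, time in s.
With the tool pointing down it reaches from about 0.35 to 0.975 m from the base axis. Payload 4.9 kg.
Tool frame: the origin (TCP) lies at the very end of the fingers, on their centre line; the grasp point (between the pads) lies manip.grip_point_offset behind it (manip.grip_point_offset is the distance from the TCP to the grasp point, in m); z points along the fingers, y is the line along which they close (so a half turn about z gives the same grasp; the last joint's range is limited). The gripper opens to 85 mm and grips with 20 to 120 N. Pads are 22 mm wide; open, the fingers measure 114 mm over their backs; the gripper's body (76 mm by 85 mm) begins 54 mm behind the grasp point. The pads swing forward as they close: fully open they stand 13 mm farther back than shut.
Start: joints at [1.186, 0.053, 1.613, -0, 1.476, -0.119], TCP at [0.164, 0.603, 0.231] pointing down, gripper open.
Joint ranges: [-3.01, 3.01], [-1.01, 2.22], [0.06, 2.58], [-1.02, 4.17], [0.09, 2.62], [-3.14, 3.14]. Speed limits (rad/s): [2.57, 2.57, 3.14, 3.14, 3.14, 3.14].

## Interface

Orientations are given as a unit quaternion [w, x, y, z].
In Python, from plant import manip gives the robot as it stands.
- The arm moves only by the shell command python3 -m crank 'ROWS' [OPENING]. ROWS is JSON, a list of rows, each an object of numbers: "x", "y", "z": the shift along the tool's x, y, z in cm; "turn": the turn about the tool's z in rad. In form: [{"x": .., "y": .., "z": .., "turn": ..}, ...]. A call has 1 to 5 rows; each row shifts and turns the commanded pose from where the row before left it, along the tool's axes as they then stand; what a row does not reach is not made up. A row lasts 1/10 s, in which the tool goes at most 50 mm and 8.59 degrees, less where a joint would pass 70% of its speed; a pose out of reach is approached as far as the arm can. A call with a gripper value outside its range is refused whole. OPENING is the opening in per cent of the stroke, from 0 (shut) to 100 (fully open), set as the call begins (- or left out, the last holds). The fingers move at their own pace and stop on an object; the grip force is fixed at half the most. Time passes only in rows, so rows that do not move let the fingers close. It gives the time, the measured TCP pose, the force, the opening and the grip force at its end, in the units of the state.
- manip.state(): the state, without advancing time (a new reading comes with each control period).
- manip.grab_frame(name): name is "side" or "top"; returns (picture, depth): 480x640x3 uint8, red, green, blue; 480x640 float32, m along the optical axis (not along the pixel's ray), 0 where there is no reading.
- manip.camera_model(name): a dict with "mtx" (3x3 intrinsics, pixels), "world_to_cam" (4x4, takes a point from world to camera coordinates). Camera axes: x right, y down, z forward; pixel columns grow to the right and rows downward; lengths in m; the calibration is good to about 2 mm. A picture is of the moment at which its call begins. camera_model takes no time and is no camera call.
- manip.job_done(): hands the job in; it is judged then, once.
The state is a dict: "time": time; "joint_pos": joint angles; "joint_vel": joint speeds; "joint_efforts": joint torques, N m; "tool_pos": TCP position; "tool_rot": TCP orientation; "contact_force": force on the tool from outside, world axes, zero at the start; "ft_torque": the same for the moment, N m; "gripper_width": opening from 0.0 (shut) to 1.0 (fully open); "grasp_force": force on a finger pad.
Only numpy, scipy, OpenCV 4.12 (cv2) and the standard library are available. Lean on these libraries where they do the work, as an engineer would, in place of code of your own. Each camera call takes 0.05 s, during which the arm holds its last target. There are 200 camera calls.

## Task

Before the veneer repair, test every glue injector on the bench: push each plunger straight down through its stroke, firmly enough at the end that the thumb cap goes down over its red ring. Then stand each injector whose plunger went fully home upright in a bore of the wooden carrier, down on the bore's floor, and put each one whose plunger stuck part-way into the red reject tray, leaving the tin, the glue bottle and the screwdriver where they are.

Things in the scene. Friction and masses are not known exactly. Their poses are not given: they have to be found in the camera images.
- injector_a_mid (a point): glue injector A: an upright syringe on a foot cap, 0.2 kg, bottom-heavy, steady when pushed straight down. This point: on its axis, 54 mm above its underside, middle of the grip band; z along the axis, up. From the underside: orange foot cap 44 mm dia to 16 mm high; clear barrel 28 mm dia to 68 mm; black grip band 34 mm dia, 42 to 66 mm; above it the white plunger (see injector B). Any injector may be absent
- injector_b_mid (a point): glue injector B, same make and point as A. Plunger: white rod 12 mm thick, red ring 20 mm dia, round white thumb cap 26 mm dia, 5 mm thick, on the axis; the cap's top is 102 mm above the injector's underside with plunger and cap both up, less what both joints read (74 mm with both fully down). All six look alike
- injector_c_mid (a point): glue injector C, same make and same point as injectors A and B
- injector_d_mid (a point): glue injector D, same make and same point as injectors A and B
- injector_e_mid (a point): glue injector E, same make and same point as injectors A and B
- injector_f_mid (a point): glue injector F, same make and same point as injectors A and B
- plunger_a (a joint): how far the plunger of injector A is pushed into its barrel, m: 0 pulled out, 0.024 fully home; starts at 0 to 0.003. A free one slides home under 4 to 5 N and stays where left; a sticking one slides alike at first, then stops dead somewhere between 8 and 16 mm, however hard it is pushed. Chance decides which ones stick: it shows only by pushing
- plunger_b (a joint): the same for injector B
- plunger_c (a joint): the same for injector C
- plunger_d (a joint): the same for injector D
- plunger_e (a joint): the same for injector E
- plunger_f (a joint): the same for injector F
- cap_a (a joint): how far the thumb cap of injector A has gone down on the plunger's rod, m: 0 at the start, 0.004 right down. It goes down over the red ring only when pushed with more than 10 N, that is once the plunger is home or stuck (18 N takes it right down), and stays down: the sign that this plunger was pushed firmly enough
- cap_b (a joint): the same for injector B
- cap_c (a joint): the same for injector C
- cap_d (a joint): the same for injector D
- cap_e (a joint): the same for injector E
- cap_f (a joint): the same for injector F
- carrier: light wooden carrier block, fixed, 230 x 155 mm along its x and y, 30 mm high, with six round bores of 48 mm diameter, 22 mm deep (bore floor 8 mm above the bench), at -75, 0 and 75 mm along its x and -37.5 and 37.5 mm along its y from its middle. Origin at the centre of its underside, on the bench, z up. It may be to the left or the right
- reject_tray: red open tray, fixed, 250 x 170 mm outside along its x and y, 26 mm high, walls and floor 5 mm thick. Origin at the centre of its underside, on the bench, z up. It may be to the left or the right
- mat: thin dark green bench mat, flat (1 mm), 170 x 260 mm along its x and y, on which the injectors stand at the start, about 85 mm apart; origin at its middle. Just a mark on the bench: the injectors' undersides are at bench height, z = 0
- tin: bystander: green tin with a paper label, 72 mm diameter, 85 mm high, standing beyond the mat; origin at the centre of its underside when built
- glue: bystander: yellow glue bottle, 52 mm diameter, 110 mm high, standing beyond the mat; origin at the centre of its underside
- screwdriver: bystander: wooden-handled screwdriver lying beyond the mat; origin underneath it, near its middle
Things that resemble listed ones, but are neither listed nor needed, are in the scene too. What is shaped like the part that bears injector_d_mid but green, pink or turquoise is not meant.

How it is judged:
By the outcome, as a careful person would: the job done as asked, in the order asked, and still so for the second after the job is handed in, with the robot touching nothing.
Of injector_a, injector_b, injector_c, injector_d, injector_e, injector_f only 4 to 6 are there at a start; the rules pass over those that are not, and their reading is None.
At some moment in a run one of injector_a, injector_b, injector_c, injector_d, injector_e, injector_f may be knocked a few centimetres aside while the robot is not near it.
It also fails if it takes over 210 s, if anything falls off the work surface, if the arm or the gripper's body presses on something with over 40 N, if the wrist force passes 120 N, or if a joint passes its speed limit or range.

## Working session

There is one attempt and no reset: what is moved stays moved. The work goes in short steps, Python scripts to look and compute and a shell command to move; the robot and the scene stay as the last step left them, time stands still between calls to the robot, and variables do not carry over. Pictures are saved under pics/ and viewed, at most 14 in all, crops included, and the job is handed in when it is done.

```bash
ls; mkdir -p pics; python3 - <<'E'
from plant import manip
import cv2
for n in("top","side"):
    p,d=manip.grab_frame(n); cv2.imwrite(f"pics/{n}0.png",p[:,:,::-1]); c=manip.camera_model(n); print(c)
print(manip.state(),manip.grip_point_offset)
E
```

```text
pics
{'mtx': array([[454.7526342 ,   0.        , 314.67985432],
       [  0.        , 454.7526342 , 236.64341232],
       [  0.        ,   0.        ,   1.        ]]), 'world_to_cam': array([[-0.02969838, -0.99947583,  0.01288681,  0.00414669],
       [-0.99211764,  0.02790461, -0.12216348,  0.61158036],
       [ 0.12173985, -0.01641329, -0.99242633,  0.77213834],
       [ 0.        ,  0.        ,  0.        ,  1.        ]])}
{'mtx': array([[456.00825319,   0.        , 329.41182723],
       [  0.        , 456.00825319, 243.91960042],
       [  0.        ,   0.        ,   1.        ]]), 'world_to_cam': array([[ 0.7514144 , -0.65982939, -0.0012555 , -0.44554591],
       [-0.43518441, -0.49415642, -0.75261143,  0.32919832],
       [ 0.49597472,  0.56606944, -0.65846371,  0.67553418],
       [ 0.        ,  0.        ,  0.        ,  1.        ]])}
{'time': 0.1, 'joint_pos': array([ 1.18604517e+00,  5.33042240e-02,  1.61416869e+00, -1.50321638e-05,
        1.47599213e+00, -1.18999902e-01]), 'joint_vel': array([-0.0011555 , -0.00163764, -0.00232725, -0.00048573,  0.00078142,
       -0.00101188]), 'joint_efforts': array([ 9.20437060e-05, -3.94894624e+01, -3.71366680e+01, -9.41829262e-05,
        3.84327941e-03,  4.70478994e-05]), 'tool_pos': array([0.16393567, 0.60252941, 0.23017049]), 'tool_rot': array([-2.26073250e-04,  1.32484194e-01,  9.91184676e-01, -9.08518088e-04]), 'contact_force': array([ 0.48286402, -0.30453214,  0.03937072]), 'ft_torque': array([ 0.00714519, -0.02085162, -0.04831584]), 'grasp_force': 0.0, 'gripper_width': 0.9996272384482929} 0.0187
```

View pics/top0.png

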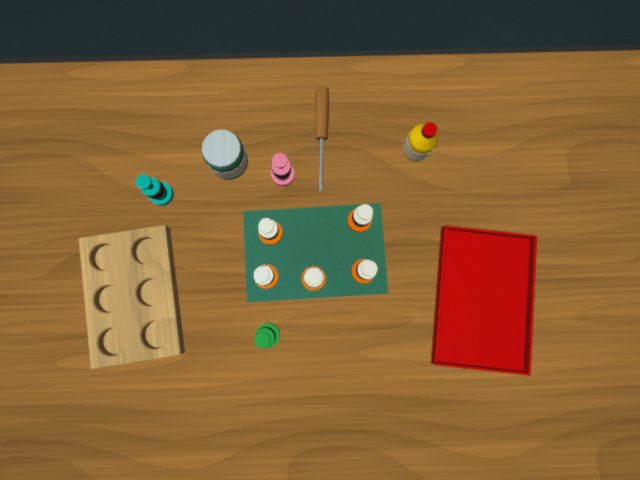

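View pics/side0.png

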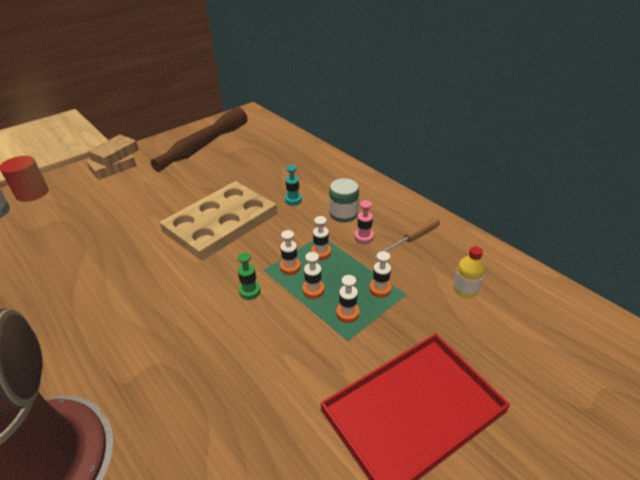

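```bash
cat > h.py <<'E'
from plant import manip
import cv2, numpy as np
def cloud(n):
    p,d=manip.grab_frame(n); c=manip.camera_model(n); K=c["mtx"]; T=np.linalg.inv(c["world_to_cam"])
    v,u=np.mgrid[:480,:640]
    P=np.stack([(u-K[0,2])/K[0,0]*d,(v-K[1,2])/K[1,1]*d,d],-1)@T[:3,:3].T+T[:3,3]
    P[d==0]=np.nan
    return p,cv2.cvtColor(p,cv2.COLOR_RGB2HSV),P
def inj(n="top",f=None):
    """upright injectors: white cap tops (x,y,ztop) and orange foot centres, metres"""
    p,h,P=f or cloud(n); out=[]
    m=((h[...,1]<60)&(h[...,2]>140)&(P[...,2]>.06)&(P[...,2]<.125)).astype(np.uint8)
    k,l,s,_=cv2.connectedComponentsWithStats(m)
    for i in range(1,k):
        if not 60<s[i,4]<900: continue
        q=P[l==i]; zt=np.nanpercentile(q[:,2],90); t=q[q[:,2]>zt-.004]
        (lo,hi)=np.percentile(t[:,:2],[2,98],axis=0)
        if (hi-lo).max()>.045: continue
        out.append([*((lo+hi)/2),np.median(t[:,2]),len(t)])
    return np.array(out)
def feet(f):
    p,h,P=f
    m=((h[...,0]>4)&(h[...,0]<14)&(h[...,1]>215)&(h[...,2]>160)&(P[...,2]>.005)).astype(np.uint8)
    k,l,s,_=cv2.connectedComponentsWithStats(m); o=[]
    for i in range(1,k):
        if s[i,4]<40: continue
        q=P[l==i]; q=q[q[:,2]>np.nanpercentile(q[:,2],90)-.004]
        c,r=cv2.minEnclosingCircle(q[:,:2].astype(np.float32)*1000); o.append([c[0],c[1],r,np.median(q[:,2])*1000])
    return np.array(o)
def show():
    s=manip.state(); print(round(s["time"],2),s["tool_pos"].round(4),s["contact_force"].round(1),s["gripper_width"].round(3),round(s["grasp_force"],1))
E
python3 - <<'E'
from h import *
np.set_printoptions(suppress=True,precision=4)
for n in("top","side"):
    f=cloud(n); print(n);print(inj(n,f)); print(feet(f))
    p,h,P=f
    if n=="top":
        red=((h[...,1]>180)&((h[...,0]<5)|(h[...,0]>174))&(h[...,2]>60)).astype(np.uint8)
        c=max(cv2.findContours(red,0,2)[0],key=cv2.contourArea); m=np.zeros_like(red); cv2.drawContours(m,[c],-1,1,-1)
        q=P[(m>0)&(P[...,2]>.018)][:,:2]; print("tray",cv2.minAreaRect((q*1000).astype(np.float32)))
        M=(P[...,2]>.022)&(P[...,2]<.036)&(P[...,1]>.2)&(P[...,1]<.6)&(h[...,1]<200)&(h[...,0]<30)
        M=cv2.morphologyEx(M.astype(np.uint8),cv2.MORPH_OPEN,np.ones((3,3)))
        k,l,s,_=cv2.connectedComponentsWithStats(M); i=1+s[1:,4].argmax(); q=P[l==i]
        print("car",cv2.minAreaRect((q[:,:2]*1000).astype(np.float32)),np.median(q[:,2]))
        # bores: holes in the top-face mask
        cs,hi=cv2.findContours((l==i).astype(np.uint8),cv2.RETR_CCOMP,2)
        C=manip.camera_model(n);T=np.linalg.inv(C["world_to_cam"])
        for c,hh in zip(cs,hi[0]):
            if hh[3]>=0 and cv2.contourArea(c)>150:
                (u,v),_=cv2.minEnclosingCircle(c)[0],0
                r=T[:3,:3]@np.linalg.solve(C["mtx"],[u,v,1]); o=T[:3,3]; print("bore",(o+r*(.03-o[2])/r[2])[:2], cv2.minEnclosingCircle(c)[1])
        b=P[(P[...,2]<.01)&(P[...,2]>-.05)]; print("bench z",np.nanmedian(b[:,2]))
E
```

```text
top
[[  0.644   -0.0968   0.099  177.    ]
 [  0.6254   0.0678   0.1001 186.    ]
 [  0.5498  -0.0996   0.099  190.    ]
 [  0.5453   0.0765   0.0991 188.    ]
 [  0.5394  -0.008    0.1003 191.    ]]
[]
tray ((493.0101318359375, -316.32513427734375), (170.2720489501953, 247.60647583007812), 82.01780700683594)
car ((518.4088745117188, 317.9879150390625), (230.32293701171875, 157.18789672851562), 7.282492160797119) 0.029385303482307612
bore [0.4403 0.3444] 15.730659484863281
bore [0.4493 0.2704] 14.705829620361328
bore [0.5138 0.3538] 14.565086364746094
bore [0.5223 0.2786] 14.705690383911133
bore [0.5884 0.3646] 15.0189790725708
bore [0.5978 0.291 ] 15.141249656677246
bench z -0.0002846322767137144
side
[[  0.6233   0.0649   0.1008  67.    ]
 [  0.625    0.0665   0.0685  86.    ]
 [  0.5452   0.075    0.0994  78.    ]
 [  0.5448   0.0742   0.0681 101.    ]
 [  0.6446  -0.0985   0.0998  95.    ]
 [  0.5389  -0.0099   0.1011  91.    ]
 [  0.5399  -0.0101   0.0681 132.    ]
 [  0.6433  -0.0984   0.0682 125.    ]
 [  0.5505  -0.1011   0.0996 128.    ]]
[]
```

```bash
python3 -m crank '[{"turn":-0.14},{"turn":-0.125},{"x":-2.9,"y":-3.9},{"x":-2.9,"y":-3.9},{"x":-2.9,"y":-3.9}]' 0; python3 -m crank '[{"x":-2.9,"y":-3.9},{"x":-2.9,"y":-3.9},{"x":-2.9,"y":-3.9},{"x":-2.9,"y":-3.9},{"x":-2.9,"y":-3.9}]'
```

```text
schema error: expected keys x, y, z, turn
schema error: expected keys x, y, z, turn
```

```bash
python3 -m crank '[{"x":0,"y":0,"z":0,"turn":-0.14},{"x":0,"y":0,"z":0,"turn":-0.125},{"x":-2.9,"y":-3.9,"z":0,"turn":0},{"x":-2.9,"y":-3.9,"z":0,"turn":0},{"x":-2.9,"y":-3.9,"z":0,"turn":0}]' 0; python3 -m crank '[{"x":-2.9,"y":-3.9,"z":0,"turn":0},{"x":-2.9,"y":-3.9,"z":0,"turn":0},{"x":-2.9,"y":-3.9,"z":0,"turn":0},{"x":-2.9,"y":-3.9,"z":0,"turn":0},{"x":-2.9,"y":-3.9,"z":0,"turn":0}]'
```

```text
time: 0.7
tool_pos: [0.2515, 0.4846, 0.2309]
tool_rot: [-0.0, -0.0, 1.0, -0.0]
contact_force: [1.7, 0.5, 0.6]
gripper_width: 0.142
grasp_force: 0.0
time: 1.2
tool_pos: [0.3966, 0.2891, 0.2313]
tool_rot: [0.0, 0.0, 1.0, 0.0]
contact_force: [0.5, -0.4, -0.6]
gripper_width: -0.001
grasp_force: 0.0
```

```bash
python3 -m crank '[{"x":-2.7,"y":-3.9,"z":0,"turn":0},{"x":-2.7,"y":-3.9,"z":0,"turn":0},{"x":-2.7,"y":-3.9,"z":0,"turn":0},{"x":-2.7,"y":-3.9,"z":0,"turn":0},{"x":-2.7,"y":-3.9,"z":0,"turn":0}]'; python3 -m crank '[{"x":-1.34,"y":-1.86,"z":3,"turn":0},{"x":0,"y":0,"z":4,"turn":0},{"x":0,"y":0,"z":4,"turn":0},{"x":0,"y":0,"z":0,"turn":0}]'; python3 - <<'E'
from h import *
f=cloud("side"); cv2.imwrite("pics/s1.png",cv2.resize(f[0][180:340,200:460,::-1],(780,480)))
print(inj("top").round(4)); show()
E
```

```text
time: 1.7
tool_pos: [0.5315, 0.0939, 0.2313]
tool_rot: [0.0, 0.001, 1.0, 0.0]
contact_force: [0.1, 0.4, -0.3]
gripper_width: -0.004
grasp_force: 0.0
time: 2.1
tool_pos: [0.5392, 0.0767, 0.1143]
tool_rot: [-0.007, 0.001, 1.0, -0.0]
contact_force: [-1.0, -0.3, -1.3]
gripper_width: -0.001
grasp_force: 0.0
[[ 6.440e-01 -9.670e-02  9.900e-02  1.830e+02]
 [ 5.499e-01 -9.960e-02  9.920e-02  1.860e+02]
 [ 5.395e-01 -8.000e-03  1.004e-01  1.910e+02]]Traceback (most recent call last):
  File "<stdin>", line 3, in <module>
  File "h.py", line 31, in show
    s=manip.state(); print(round(s["time"],2),s["tool_pos"].round(4),s["contact_force"].round(1),s["gripper_width"].round(3),round(s["grasp_force"],1))
                                                                                                 ^^^^^^^^^^^^^^^^^^^^^^^^
AttributeError: 'float' object has no attribute 'round'
```

View pics/s1.png

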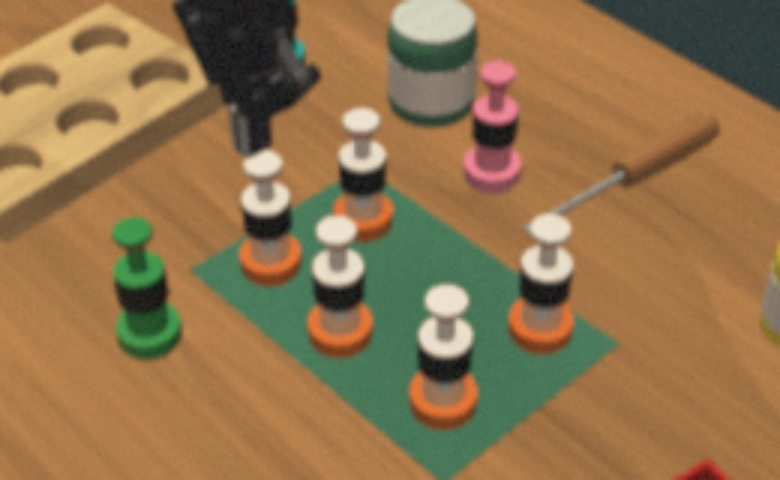

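The picture shows the shut fingers (crop ≈250,145) just above the near-left injector's cap (≈263,160), slightly to the robot side; all five injectors stand upright.

```bash
sed -i 's/s\["gripper_width"\].round(3)/round(float(s["gripper_width"]),3)/' h.py; python3 -m crank '[{"x":0,"y":0,"z":0,"turn":0},{"x":0,"y":0,"z":0,"turn":0}]'
```

```text
time: 2.4
tool_pos: [0.546, 0.0774, 0.1245]
tool_rot: [0.003, 0.0, 1.0, -0.0]
contact_force: [-0.2, -0.1, -1.0]
gripper_width: -0.002
grasp_force: 0.0
```

```bash
python3 -m crank '[{"x":0.1,"y":-0.16,"z":1,"turn":0},{"x":0,"y":0,"z":1,"turn":0},{"x":0,"y":0,"z":1,"turn":0},{"x":0,"y":0,"z":0.6,"turn":0},{"x":0,"y":0,"z":0.6,"turn":0}]';python3 -m crank '[{"x":0,"y":0,"z":0.3,"turn":0},{"x":0,"y":0,"z":0.2,"turn":0},{"x":0,"y":0,"z":0,"turn":0}]'
```

```text
time: 2.9
tool_pos: [0.5436, 0.0755, 0.0792]
tool_rot: [0.0, 0.0, 1.0, 0.0]
contact_force: [0.4, -0.5, 4.0]
gripper_width: -0.003
grasp_force: 2.0
time: 3.2
tool_pos: [0.5437, 0.0755, 0.0752]
tool_rot: [0.0, 0.0, 1.0, -0.0]
contact_force: [-1.0, 0.5, 7.6]
gripper_width: 0.002
grasp_force: 3.6
```

```bash
python3 -m crank '[{"x":0,"y":0,"z":0.2,"turn":0},{"x":0,"y":0,"z":0,"turn":0}]';python3 -m crank '[{"x":0,"y":0,"z":0.2,"turn":0},{"x":0,"y":0,"z":0,"turn":0}]'
```

```text
time: 3.4
tool_pos: [0.5438, 0.0755, 0.0739]
tool_rot: [0.0, 0.0, 1.0, -0.0]
contact_force: [-2.9, 0.4, 10.5]
gripper_width: -0.001
grasp_force: 5.2
time: 3.6
tool_pos: [0.5448, 0.0755, 0.0739]
tool_rot: [0.001, 0.0, 1.0, -0.0]
contact_force: [-4.5, -1.0, 18.4]
gripper_width: -0.005
grasp_force: 9.5
```

```bash
python3 -m crank '[{"x":0,"y":0,"z":0.2,"turn":0},{"x":0,"y":0,"z":0,"turn":0}]';python3 -m crank '[{"x":0,"y":0,"z":-2.0,"turn":0},{"x":0,"y":0,"z":-3,"turn":0},{"x":0,"y":0,"z":-1.5,"turn":0}]'; python3 - <<'E'
from h import *
print(inj("side").round(4)); show()
E
```

```text
time: 3.8
tool_pos: [0.5459, 0.0756, 0.074]
tool_rot: [0.002, 0.0, 1.0, -0.0]
contact_force: [-9.5, -0.2, 26.3]
gripper_width: -0.005
grasp_force: 13.4
time: 4.1
tool_pos: [0.5437, 0.0756, 0.1349]
tool_rot: [0.001, 0.0, 1.0, 0.0]
contact_force: [0.6, 0.1, 0.3]
gripper_width: -0.0
grasp_force: 0.0
[[ 6.238e-01  6.540e-02  1.005e-01  6.600e+01]
 [ 6.247e-01  6.560e-02  6.840e-02  8.700e+01]
 [ 5.450e-01  7.460e-02  7.410e-02  8.100e+01]
 [ 6.440e-01 -9.910e-02  9.970e-02  9.500e+01]
 [ 5.382e-01 -9.500e-03  1.009e-01  9.200e+01]
 [ 5.405e-01 -1.030e-02  6.830e-02  1.360e+02]
 [ 6.438e-01 -9.860e-02  6.850e-02  1.270e+02]
 [ 5.507e-01 -1.008e-01  9.960e-02  1.240e+02]]
4.15 [0.5451 0.0756 0.1372] [1.1 0.3 2.3] -0.002 0.0
```

```bash
python3 -m crank '[{"x":-4,"y":-0.45,"z":0,"turn":0},{"x":-4,"y":-0.45,"z":0,"turn":0},{"x":0,"y":0,"z":1.5,"turn":0},{"x":0,"y":0,"z":1.2,"turn":0},{"x":0,"y":0,"z":0,"turn":0}]';python3 -m crank '[{"x":0,"y":0,"z":0.8,"turn":0},{"x":0,"y":0,"z":0.7,"turn":0},{"x":0,"y":0,"z":0.5,"turn":0},{"x":0,"y":0,"z":0.2,"turn":0},{"x":0,"y":0,"z":0,"turn":0}]'
```

```text
time: 4.65
tool_pos: [0.6197, 0.0666, 0.1017]
tool_rot: [-0.004, 0.0, 1.0, 0.0]
contact_force: [-1.3, 0.0, -0.1]
gripper_width: -0.003
grasp_force: 0.0
time: 5.15
tool_pos: [0.6229, 0.0665, 0.0841]
tool_rot: [-0.0, 0.0, 1.0, 0.0]
contact_force: [-0.7, -1.1, 1.2]
gripper_width: -0.0
grasp_force: 0.5
```

```bash
python3 -m crank '[{"x":0,"y":0,"z":0.3,"turn":0},{"x":0,"y":0,"z":0.3,"turn":0},{"x":0,"y":0,"z":0.3,"turn":0},{"x":0,"y":0,"z":0.3,"turn":0},{"x":0,"y":0,"z":0,"turn":0}]';python3 -m crank '[{"x":0,"y":0,"z":0.2,"turn":0},{"x":0,"y":0,"z":0,"turn":0}]'
```

```text
time: 5.65
tool_pos: [0.6241, 0.0665, 0.0745]
tool_rot: [0.001, 0.0, 1.0, 0.0]
contact_force: [-4.0, 0.7, 11.0]
gripper_width: -0.002
grasp_force: 5.7
time: 5.85
tool_pos: [0.6252, 0.0665, 0.0746]
tool_rot: [0.002, 0.0, 1.0, -0.0]
contact_force: [-6.6, 0.3, 18.1]
gripper_width: 0.003
grasp_force: 9.1
```

```bash
python3 -m crank '[{"x":0,"y":0,"z":0.2,"turn":0},{"x":0,"y":0,"z":0,"turn":0}]';python3 -m crank '[{"x":0,"y":0,"z":-2.0,"turn":0},{"x":0,"y":0,"z":-3,"turn":0},{"x":0,"y":0,"z":-1.5,"turn":0}]'; python3 -m crank '[{"x":-0.5,"y":-4.1,"z":0,"turn":0},{"x":-0.5,"y":-4.1,"z":0,"turn":0},{"x":-0.5,"y":-4.1,"z":0,"turn":0},{"x":-0.5,"y":-4.1,"z":0,"turn":0},{"x":0,"y":0,"z":0,"turn":0}]'; python3 - <<'E'
from h import *
f=cloud("top"); print(inj("top",f).round(4)); print(inj("side").round(4)); show()
E
```

```text
time: 6.05
tool_pos: [0.6263, 0.0665, 0.0747]
tool_rot: [0.003, 0.0, 1.0, -0.0]
contact_force: [-7.3, 0.7, 25.3]
gripper_width: -0.002
grasp_force: 12.4
time: 6.35
tool_pos: [0.6243, 0.0664, 0.1353]
tool_rot: [0.002, 0.0, 1.0, -0.0]
contact_force: [0.1, -1.0, 0.6]
gripper_width: -0.003
grasp_force: 0.0
time: 6.85
tool_pos: [0.6432, -0.1023, 0.1326]
tool_rot: [0.0, 0.003, 1.0, -0.001]
contact_force: [-0.0, 0.8, 0.5]
gripper_width: -0.0
grasp_force: 0.0
[[ 6.392e-01 -9.530e-02  9.890e-02  7.300e+01]
 [ 6.250e-01  6.780e-02  7.340e-02  1.760e+02]
 [ 5.454e-01  7.700e-02  7.370e-02  1.820e+02]
 [ 5.394e-01 -7.200e-03  1.004e-01  1.800e+02]]
[[ 6.245e-01  6.480e-02  7.390e-02  7.300e+01]
 [ 5.444e-01  7.520e-02  7.390e-02  8.600e+01]
 [ 6.437e-01 -9.860e-02  9.980e-02  1.010e+02]
 [ 5.377e-01 -9.000e-03  1.008e-01  9.600e+01]
 [ 5.400e-01 -9.700e-03  6.820e-02  1.300e+02]
 [ 6.440e-01 -9.800e-02  6.840e-02  1.240e+02]
 [ 5.507e-01 -1.010e-01  9.970e-02  1.250e+02]]
6.95 [ 0.6427 -0.0983  0.1323] [ 0.1 -0.5 -0.5] -0.001 0.0
```

Two home. Push the third at (0.644,-0.098).

```bash
python3 -m crank '[{"x":-0.1,"y":0,"z":1.2,"turn":0},{"x":0,"y":0,"z":1.2,"turn":0},{"x":0,"y":0,"z":0.8,"turn":0},{"x":0,"y":0,"z":0.7,"turn":0},{"x":0,"y":0,"z":0.5,"turn":0}]';python3 -m crank '[{"x":0,"y":0,"z":0.1,"turn":0},{"x":0,"y":0,"z":0,"turn":0}]'
```

```text
time: 7.45
tool_pos: [0.6439, -0.0968, 0.0889]
tool_rot: [-0.0, -0.0, 1.0, 0.0]
contact_force: [-1.6, 1.8, 4.3]
gripper_width: 0.003
grasp_force: 2.0
time: 7.65
tool_pos: [0.6441, -0.0975, 0.0882]
tool_rot: [0.0, 0.0, 1.0, -0.0]
contact_force: [0.2, -0.8, 0.4]
gripper_width: -0.0
grasp_force: 0.0
```

```bash
python3 -m crank '[{"x":0,"y":0,"z":0.3,"turn":0},{"x":0,"y":0,"z":0.3,"turn":0},{"x":0,"y":0,"z":0.2,"turn":0},{"x":0,"y":0,"z":0,"turn":0}]';python3 -m crank '[{"x":0,"y":0,"z":0.2,"turn":0},{"x":0,"y":0,"z":0,"turn":0}]'
```

```text
time: 8.05
tool_pos: [0.6442, -0.0976, 0.0802]
tool_rot: [0.0, 0.0, 1.0, -0.0]
contact_force: [0.6, -0.4, 1.8]
gripper_width: 0.002
grasp_force: 1.0
time: 8.25
tool_pos: [0.6442, -0.0976, 0.0782]
tool_rot: [0.0, 0.0, 1.0, -0.0]
contact_force: [0.1, 1.5, 2.9]
gripper_width: 0.003
grasp_force: 1.3
```

```bash
python3 -m crank '[{"x":0,"y":0,"z":0.3,"turn":0},{"x":0,"y":0,"z":0.3,"turn":0},{"x":0,"y":0,"z":0.2,"turn":0},{"x":0,"y":0,"z":0,"turn":0}]';python3 -m crank '[{"x":0,"y":0,"z":0.2,"turn":0},{"x":0,"y":0,"z":0,"turn":0}]'
```

```text
time: 8.65
tool_pos: [0.6456, -0.098, 0.0741]
tool_rot: [0.002, 0.0, 1.0, -0.001]
contact_force: [-4.8, 1.6, 16.4]
gripper_width: 0.001
grasp_force: 7.9
time: 8.85
tool_pos: [0.6465, -0.0983, 0.0741]
tool_rot: [0.002, 0.0, 1.0, -0.001]
contact_force: [-6.7, 1.8, 23.0]
gripper_width: 0.001
grasp_force: 11.0
```

```bash
python3 -m crank '[{"x":0,"y":0,"z":-2.5,"turn":0},{"x":0,"y":0,"z":-4,"turn":0},{"x":4.7,"y":-0.15,"z":0,"turn":0},{"x":4.7,"y":-0.15,"z":0,"turn":0},{"x":0,"y":0,"z":0,"turn":0}]'; python3 -m crank '[{"x":0,"y":0,"z":0,"turn":0}]'; python3 - <<'E'
from h import *
print(inj("side").round(4)); show()
E
```

```text
time: 9.35
tool_pos: [0.5426, -0.0992, 0.1288]
tool_rot: [-0.005, 0.001, 1.0, 0.001]
contact_force: [0.8, 1.2, -0.5]
gripper_width: -0.001
grasp_force: 0.0
time: 9.45
tool_pos: [0.5483, -0.1003, 0.132]
tool_rot: [-0.001, 0.001, 1.0, 0.0]
contact_force: [0.2, 0.4, -0.2]
gripper_width: -0.002
grasp_force: 0.0
[[ 6.247e-01  6.640e-02  7.390e-02  7.600e+01]
 [ 5.447e-01  7.500e-02  7.380e-02  8.200e+01]
 [ 5.386e-01 -1.010e-02  1.011e-01  9.600e+01]
 [ 6.439e-01 -9.860e-02  7.420e-02  9.700e+01]
 [ 5.402e-01 -9.500e-03  6.830e-02  1.260e+02]
 [ 5.504e-01 -1.005e-01  9.960e-02  1.240e+02]]
9.5 [ 0.5499 -0.1007  0.1331] [0.9 0.3 0. ] -0.0 0.0
```

```bash
python3 -m crank '[{"x":0,"y":0,"z":1.2,"turn":0},{"x":0,"y":0,"z":1.2,"turn":0},{"x":0,"y":0,"z":0.8,"turn":0},{"x":0,"y":0,"z":0.7,"turn":0},{"x":0,"y":0,"z":0.6,"turn":0}]';python3 -m crank '[{"x":0,"y":0,"z":0.2,"turn":0},{"x":0,"y":0,"z":0,"turn":0}]';python3 -m crank '[{"x":0,"y":0,"z":0.2,"turn":0},{"x":0,"y":0,"z":0,"turn":0}]'
```

```text
time: 10.0
tool_pos: [0.5503, -0.1005, 0.0879]
tool_rot: [-0.0, 0.0, 1.0, 0.0]
contact_force: [-0.3, -0.0, 3.9]
gripper_width: 0.003
grasp_force: 2.0
time: 10.2
tool_pos: [0.5499, -0.1004, 0.0859]
tool_rot: [-0.0, 0.0, 1.0, 0.0]
contact_force: [0.2, -1.0, 0.7]
gripper_width: -0.002
grasp_force: 0.0
time: 10.4
tool_pos: [0.5501, -0.1005, 0.0845]
tool_rot: [0.0, 0.0, 1.0, -0.0]
contact_force: [-1.1, -0.3, 1.8]
gripper_width: 0.001
grasp_force: 0.9
```

```bash
python3 -m crank '[{"x":0,"y":0,"z":0.3,"turn":0},{"x":0,"y":0,"z":0.3,"turn":0},{"x":0,"y":0,"z":0,"turn":0}]';python3 -m crank '[{"x":0,"y":0,"z":0.3,"turn":0},{"x":0,"y":0,"z":0.3,"turn":0},{"x":0,"y":0,"z":0,"turn":0}]'
```

```text
time: 10.7
tool_pos: [0.55, -0.1005, 0.078]
tool_rot: [0.0, 0.0, 1.0, -0.0]
contact_force: [0.1, 0.2, 2.0]
gripper_width: 0.003
grasp_force: 1.1
time: 11.0
tool_pos: [0.5508, -0.1007, 0.074]
tool_rot: [0.001, 0.0, 1.0, -0.0]
contact_force: [-3.0, 1.5, 10.1]
gripper_width: -0.004
grasp_force: 5.3
```

```bash
python3 -m crank '[{"x":0,"y":0,"z":0.2,"turn":0},{"x":0,"y":0,"z":0.2,"turn":0},{"x":0,"y":0,"z":0,"turn":0}]';python3 -m crank '[{"x":0,"y":0,"z":-2.5,"turn":0},{"x":0,"y":0,"z":-4,"turn":0},{"x":0.55,"y":4.55,"z":0,"turn":0},{"x":0.55,"y":4.55,"z":0,"turn":0},{"x":0,"y":0,"z":0,"turn":0}]'; python3 -m crank '[{"x":0,"y":0,"z":0,"turn":0}]'; python3 - <<'E'
from h import *
print(inj("side").round(4)); show()
E
```

```text
time: 11.3
tool_pos: [0.5531, -0.1015, 0.0742]
tool_rot: [0.003, 0.0, 1.0, -0.001]
contact_force: [-7.0, 2.2, 25.7]
gripper_width: 0.002
grasp_force: 12.7
time: 11.8
tool_pos: [0.538, -0.0056, 0.1326]
tool_rot: [-0.0, -0.002, 1.0, 0.001]
contact_force: [0.0, -1.2, -0.7]
gripper_width: 0.004
grasp_force: 0.0
time: 11.9
tool_pos: [0.5386, -0.0087, 0.1325]
tool_rot: [-0.0, -0.001, 1.0, -0.0]
contact_force: [0.1, 0.4, -0.1]
gripper_width: -0.003
grasp_force: 0.0
[[ 5.449e-01  7.510e-02  7.360e-02  8.600e+01]
 [ 5.393e-01 -9.100e-03  1.011e-01  9.200e+01]
 [ 6.438e-01 -9.800e-02  7.440e-02  9.400e+01]
 [ 5.398e-01 -9.900e-03  6.840e-02  1.330e+02]
 [ 5.505e-01 -1.006e-01  7.410e-02  1.200e+02]]
11.95 [ 0.5387 -0.0095  0.1326] [-0.1 -0.2  0.2] 0.004 0.0
```

```bash
python3 -m crank '[{"x":0,"y":0,"z":1.2,"turn":0},{"x":0,"y":0,"z":1.2,"turn":0},{"x":0,"y":0,"z":0.8,"turn":0},{"x":0,"y":0,"z":0.7,"turn":0},{"x":0,"y":0,"z":0.6,"turn":0}]';python3 -m crank '[{"x":0,"y":0,"z":0.2,"turn":0},{"x":0,"y":0,"z":0,"turn":0}]';python3 -m crank '[{"x":0,"y":0,"z":0.3,"turn":0},{"x":0,"y":0,"z":0.1,"turn":0},{"x":0,"y":0,"z":0,"turn":0}]'
```

```text
time: 12.45
tool_pos: [0.5391, -0.0099, 0.0879]
tool_rot: [-0.0, 0.001, 1.0, -0.0]
contact_force: [-2.9, -0.9, 9.7]
gripper_width: -0.002
grasp_force: 5.3
time: 12.65
tool_pos: [0.5396, -0.0098, 0.0868]
tool_rot: [0.0, 0.0, 1.0, -0.0]
contact_force: [-1.8, -0.2, 4.4]
gripper_width: 0.001
grasp_force: 2.3
time: 12.95
tool_pos: [0.5403, -0.0099, 0.0842]
tool_rot: [0.001, 0.0, 1.0, -0.0]
contact_force: [-3.1, -0.2, 10.1]
gripper_width: 0.002
grasp_force: 4.9
```

```bash
python3 -m crank '[{"x":0,"y":0,"z":0.2,"turn":0},{"x":0,"y":0,"z":0,"turn":0}]';python3 -m crank '[{"x":0,"y":0,"z":0.2,"turn":0},{"x":0,"y":0,"z":0,"turn":0}]'
```

```text
time: 13.15
tool_pos: [0.5414, -0.0101, 0.0841]
tool_rot: [0.002, 0.0, 1.0, -0.001]
contact_force: [-5.1, -0.3, 16.7]
gripper_width: 0.001
grasp_force: 8.3
time: 13.35
tool_pos: [0.5426, -0.0103, 0.0841]
tool_rot: [0.003, 0.0, 1.0, -0.001]
contact_force: [-6.7, 0.0, 23.6]
gripper_width: -0.0
grasp_force: 11.7
```

```bash
python3 -m crank '[{"x":0,"y":0,"z":-2.5,"turn":0},{"x":0,"y":0,"z":-4,"turn":0},{"x":0,"y":0,"z":-2,"turn":0},{"x":0,"y":0,"z":0,"turn":0},{"x":0,"y":0,"z":0,"turn":0}]' 65; python3 -m crank '[{"x":0,"y":0,"z":0,"turn":0},{"x":0,"y":0,"z":0,"turn":0}]'; python3 - <<'E'
from h import *
print(inj("top").round(4));print(inj("side").round(4)); show()
E
```

```text
time: 13.85
tool_pos: [0.539, -0.0095, 0.1627]
tool_rot: [-0.0, 0.0, 1.0, 0.0]
contact_force: [-1.1, 0.2, -0.0]
gripper_width: 0.647
grasp_force: 0.0
time: 14.05
tool_pos: [0.5379, -0.0093, 0.1611]
tool_rot: [-0.002, 0.0, 1.0, 0.0]
contact_force: [-0.8, -0.5, -0.4]
gripper_width: 0.652
grasp_force: 0.0
[[ 6.441e-01 -9.670e-02  7.340e-02  1.730e+02]]
[[ 5.447e-01  7.520e-02  7.370e-02  8.400e+01]
 [ 5.391e-01 -9.900e-03  8.400e-02  1.010e+02]
 [ 6.434e-01 -9.820e-02  7.410e-02  9.900e+01]
 [ 5.503e-01 -1.005e-01  7.400e-02  1.230e+02]]
14.15 [ 0.5383 -0.0093  0.1617] [-0.2  0.1  0.5] 0.651 0.0
```

```bash
python3 -m crank '[{"x":-0.1,"y":0,"z":3,"turn":0},{"x":0,"y":0,"z":3,"turn":0},{"x":0,"y":0,"z":2.5,"turn":0},{"x":0,"y":0,"z":2,"turn":0},{"x":0,"y":0,"z":1.4,"turn":0}]'; python3 -m crank '[{"x":0,"y":0,"z":0.7,"turn":0},{"x":0,"y":0,"z":0.3,"turn":0},{"x":0,"y":0,"z":0,"turn":0},{"x":0,"y":0,"z":0,"turn":0}]';python3 -m crank '[{"x":0,"y":0,"z":0,"turn":0},{"x":0,"y":0,"z":0,"turn":0},{"x":0,"y":0,"z":0,"turn":0},{"x":0,"y":0,"z":0,"turn":0}]' 20
```

```text
time: 14.65
tool_pos: [0.5387, -0.0093, 0.0419]
tool_rot: [-0.002, 0.0, 1.0, 0.0]
contact_force: [-0.6, 0.4, 0.3]
gripper_width: 0.645
grasp_force: 0.0
time: 15.05
tool_pos: [0.541, -0.0096, 0.0354]
tool_rot: [0.001, 0.0, 1.0, -0.0]
contact_force: [-0.4, -0.5, 0.7]
gripper_width: 0.65
grasp_force: 0.0
time: 15.45
tool_pos: [0.5409, -0.0095, 0.0355]
tool_rot: [0.001, 0.0, 1.0, -0.0]
contact_force: [-0.8, 1.5, 6.4]
gripper_width: 0.379
grasp_force: 59.5
```

```bash
python3 -m crank '[{"x":0,"y":0,"z":-2,"turn":0},{"x":0,"y":0,"z":-4,"turn":0},{"x":0,"y":0,"z":-4,"turn":0},{"x":0.6,"y":-3,"z":0,"turn":0},{"x":0.6,"y":-4.5,"z":0,"turn":0}]'; python3 -m crank '[{"x":0.6,"y":-4.5,"z":0,"turn":0},{"x":0.6,"y":-4.5,"z":0,"turn":0},{"x":0.6,"y":-4.5,"z":0,"turn":0},{"x":0.6,"y":-4.5,"z":0,"turn":0},{"x":0.4,"y":-3,"z":0,"turn":0}]';python3 -m crank '[{"x":0,"y":-1.5,"z":0,"turn":0},{"x":0,"y":0,"z":3,"turn":0},{"x":0,"y":0,"z":3,"turn":0},{"x":0,"y":0,"z":1.5,"turn":0},{"x":0,"y":0,"z":0,"turn":0}]'; python3 -m crank '[{"x":0,"y":0,"z":0,"turn":0}]'
```

```text
time: 15.95
tool_pos: [0.5288, -0.084, 0.1359]
tool_rot: [0.002, -0.002, 1.0, -0.0]
contact_force: [0.1, -0.2, -2.3]
gripper_width: 0.379
grasp_force: 60.0
time: 16.45
tool_pos: [0.4986, -0.297, 0.1334]
tool_rot: [-0.001, 0.001, 1.0, -0.0]
contact_force: [0.9, -0.3, -1.6]
gripper_width: 0.377
grasp_force: 60.1
time: 16.95
tool_pos: [0.4979, -0.3072, 0.0557]
tool_rot: [-0.003, 0.0, 1.0, 0.002]
contact_force: [0.7, 0.0, -2.6]
gripper_width: 0.38
grasp_force: 60.1
time: 17.05
tool_pos: [0.5002, -0.3091, 0.0597]
tool_rot: [0.0, 0.0, 1.0, -0.0]
contact_force: [0.9, -0.2, -2.1]
gripper_width: 0.38
grasp_force: 60.1
```

```bash
python3 -m crank '[{"x":0,"y":0,"z":0.8,"turn":0},{"x":0,"y":0,"z":0.6,"turn":0},{"x":0,"y":0,"z":0.3,"turn":0},{"x":0,"y":0,"z":0.2,"turn":0},{"x":0,"y":0,"z":0,"turn":0}]'; python3 -m crank '[{"x":0,"y":0,"z":0,"turn":0}]'
```

```text
time: 17.55
tool_pos: [0.5001, -0.3096, 0.0406]
tool_rot: [0.0, 0.0, 1.0, -0.0]
contact_force: [-0.1, 0.5, -2.2]
gripper_width: 0.383
grasp_force: 60.2
time: 17.65
tool_pos: [0.5001, -0.3096, 0.0406]
tool_rot: [0.0, 0.0, 1.0, -0.0]
contact_force: [-0.6, 0.8, -1.0]
gripper_width: 0.38
grasp_force: 60.2
```

```bash
python3 -m crank '[{"x":0,"y":0,"z":0.1,"turn":0},{"x":0,"y":0,"z":0,"turn":0}]'; python3 -m crank '[{"x":0,"y":0,"z":0,"turn":0},{"x":0,"y":0,"z":0,"turn":0},{"x":0,"y":0,"z":0,"turn":0}]' 65;  python3 -m crank '[{"x":0,"y":0,"z":-2,"turn":0},{"x":0,"y":0,"z":-4,"turn":0},{"x":0,"y":0,"z":-4,"turn":0},{"x":0,"y":0,"z":-2,"turn":0},{"x":0,"y":0,"z":0,"turn":0}]'; python3 - <<'E'
from h import *
print(inj("top").round(4));print(inj("side").round(4)); show()
E
```

```text
time: 17.85
tool_pos: [0.5003, -0.3096, 0.0405]
tool_rot: [0.0, 0.0, 1.0, -0.0]
contact_force: [-1.6, 2.2, 5.2]
gripper_width: 0.378
grasp_force: 60.7
time: 18.15
tool_pos: [0.4998, -0.3095, 0.0393]
tool_rot: [0.0, 0.0, 1.0, -0.0]
contact_force: [0.3, -0.6, -0.8]
gripper_width: 0.648
grasp_force: 0.0
time: 18.65
tool_pos: [0.502, -0.3111, 0.1641]
tool_rot: [0.003, 0.0, 1.0, -0.003]
contact_force: [0.4, 0.6, -0.4]
gripper_width: 0.651
grasp_force: 0.0
[[ 6.439e-01 -9.630e-02  7.330e-02  1.730e+02]
 [ 6.252e-01  6.770e-02  7.340e-02  1.740e+02]
 [ 5.495e-01 -9.950e-02  7.350e-02  1.750e+02]
 [ 5.454e-01  7.690e-02  7.340e-02  1.800e+02]
 [ 4.993e-01 -2.991e-01  8.840e-02  5.100e+01]]
[[ 6.250e-01  6.600e-02  7.400e-02  7.800e+01]
 [ 5.458e-01  7.570e-02  7.370e-02  9.000e+01]
 [ 6.440e-01 -9.860e-02  7.400e-02  1.020e+02]
 [ 5.504e-01 -1.010e-01  7.410e-02  1.220e+02]
 [ 4.990e-01 -3.101e-01  8.920e-02  2.020e+02]]
18.75 [ 0.4998 -0.3094  0.1591] [-1.2  0.5 -0.1] 0.652 0.0
```

```bash
python3 -m crank '[{"x":-1,"y":4.2,"z":0,"turn":0},{"x":-1,"y":4.2,"z":0,"turn":0},{"x":-1,"y":4.2,"z":0,"turn":0},{"x":-1,"y":4.2,"z":0,"turn":0},{"x":-1,"y":4.1,"z":0,"turn":0}]'; python3 -m crank '[{"x":0,"y":0,"z":0,"turn":0},{"x":0,"y":0,"z":0,"turn":0},{"x":0,"y":0,"z":0,"turn":0}]'; cat > bores.py <<'E'
from h import *
def bores(n):
    p,h,P=cloud(n)
    M=(P[...,2]>.024)&(P[...,2]<.036)&(P[...,1]>.2)&(P[...,1]<.45)&(P[...,0]>.38)&(P[...,0]<.66)
    M=cv2.morphologyEx(M.astype(np.uint8),cv2.MORPH_OPEN,np.ones((3,3)))
    k,l,s,_=cv2.connectedComponentsWithStats(M); i=1+s[1:,4].argmax()
    cs,hi=cv2.findContours((l==i).astype(np.uint8),cv2.RETR_CCOMP,cv2.CHAIN_APPROX_NONE)
    C=manip.camera_model(n);T=np.linalg.inv(C["world_to_cam"]);o=T[:3,3]
    def w(c):
        r=np.c_[c[:,0,:],np.ones(len(c))]@np.linalg.inv(C["mtx"]).T@T[:3,:3].T
        return (o+r*((.03-o[2])/r[:,2])[:,None])[:,:2]
    for c,hh in zip(cs,hi[0]):
        if hh[3]>=0 and cv2.contourArea(c)>100:
            (x,y),(a,b),_=cv2.fitEllipse((w(c)*1000).astype(np.float32)); print(n,"bore",round(x,1),round(y,1),"axes",round(a,1),round(b,1))
        elif hh[3]<0: print(n,"rect",cv2.minAreaRect((w(c)*1000).astype(np.float32)))
if __name__=="__main__":
    bores("top"); bores("side")
E
python3 bores.py; python3 -c "
from h import *
print(inj('side').round(4)); show()"
```

```text
time: 19.25
tool_pos: [0.5487, -0.0984, 0.1564]
tool_rot: [-0.002, 0.001, 1.0, 0.001]
contact_force: [1.0, 0.5, 0.0]
gripper_width: 0.647
grasp_force: 0.0
time: 19.55
tool_pos: [0.5491, -0.1011, 0.1578]
tool_rot: [-0.001, 0.001, 1.0, 0.0]
contact_force: [-0.7, -1.1, -0.3]
gripper_width: 0.646
grasp_force: 0.0
top rect ((518.4521484375, 316.89886474609375), (229.87484741210938, 156.51300048828125), 7.231003284454346)
top bore 439.8 343.8 axes 48.6 49.1
top bore 449.0 269.9 axes 48.0 49.3
top bore 513.7 353.2 axes 47.7 48.7
top bore 522.9 279.4 axes 48.4 48.8
top bore 587.6 362.4 axes 47.2 49.1
top bore 597.1 288.5 axes 47.8 49.2
side rect ((517.6927490234375, 313.5079345703125), (234.3387908935547, 162.96864318847656), 7.393194198608398)
side bore 447.5 266.7 axes 46.8 48.2
side bore 438.3 340.5 axes 46.5 49.0
side bore 522.7 276.7 axes 47.1 49.8
side bore 595.9 286.2 axes 45.8 48.5
side bore 514.0 351.7 axes 46.6 53.2
side bore 586.4 359.6 axes 44.6 48.2
[[ 6.242e-01  6.590e-02  7.400e-02  7.500e+01]
 [ 5.448e-01  7.440e-02  7.390e-02  8.600e+01]
 [ 6.436e-01 -9.810e-02  7.410e-02  9.500e+01]
 [ 5.506e-01 -1.008e-01  7.410e-02  1.210e+02]
 [ 4.985e-01 -3.097e-01  8.900e-02  1.940e+02]]
19.7 [ 0.5496 -0.1017  0.1588] [-0.2  0.1  0.1] 0.651 0.0
```

```bash
python3 -m crank '[{"x":-0.05,"y":0.05,"z":3,"turn":0},{"x":0,"y":0,"z":3,"turn":0},{"x":0,"y":0,"z":2.5,"turn":0},{"x":0,"y":0,"z":1.7,"turn":0},{"x":0,"y":0,"z":1.2,"turn":0}]'; python3 -m crank '[{"x":0,"y":0,"z":0.6,"turn":0},{"x":0,"y":0,"z":0.3,"turn":0},{"x":0,"y":0,"z":0,"turn":0},{"x":0,"y":0,"z":0,"turn":0}]';python3 -m crank '[{"x":0,"y":0,"z":0,"turn":0},{"x":0,"y":0,"z":0,"turn":0},{"x":0,"y":0,"z":0,"turn":0},{"x":0,"y":0,"z":0,"turn":0}]' 20;python3 -m crank '[{"x":0,"y":0,"z":-2,"turn":0},{"x":0,"y":0,"z":-4,"turn":0},{"x":0,"y":0,"z":-4,"turn":0},{"x":0,"y":0,"z":-2,"turn":0},{"x":0,"y":0,"z":0,"turn":0}]'
```

```text
time: 20.2
tool_pos: [0.5495, -0.1007, 0.0436]
tool_rot: [-0.001, 0.001, 1.0, 0.0]
contact_force: [0.8, -0.7, -0.3]
gripper_width: 0.648
grasp_force: 0.0
time: 20.6
tool_pos: [0.5513, -0.1003, 0.0373]
tool_rot: [0.001, 0.0, 1.0, -0.0]
contact_force: [-0.0, 0.2, -0.5]
gripper_width: 0.651
grasp_force: 0.0
time: 21.0
tool_pos: [0.5513, -0.1003, 0.0374]
tool_rot: [0.001, 0.0, 1.0, -0.0]
contact_force: [-0.3, -0.3, 5.0]
gripper_width: 0.374
grasp_force: 59.7
time: 21.5
tool_pos: [0.5524, -0.1004, 0.1598]
tool_rot: [0.003, 0.0, 1.0, -0.001]
contact_force: [0.3, -0.7, -1.0]
gripper_width: 0.38
grasp_force: 60.0
```

```bash
python3 -m crank '[{"x":-0.37,"y":3.6,"z":0,"turn":0},{"x":-0.37,"y":4.7,"z":0,"turn":0},{"x":-0.37,"y":4.7,"z":0,"turn":0},{"x":-0.37,"y":4.7,"z":0,"turn":0},{"x":-0.37,"y":4.7,"z":0,"turn":0}]';python3 -m crank '[{"x":-0.37,"y":4.7,"z":0,"turn":0},{"x":-0.37,"y":4.7,"z":0,"turn":0},{"x":-0.37,"y":4.7,"z":0,"turn":0},{"x":-0.37,"y":4.7,"z":0,"turn":0},{"x":-0.37,"y":3.2,"z":0,"turn":0}]';python3 -m crank '[{"x":0,"y":1.7,"z":0,"turn":0},{"x":0,"y":0,"z":3,"turn":0},{"x":0,"y":0,"z":2.5,"turn":0},{"x":0,"y":0,"z":0,"turn":0},{"x":0,"y":0,"z":0,"turn":0}]'; python3 - <<'E'
from h import *
show()
a=cloud("side"); b=cloud("top"); cv2.imwrite("pics/hold.png",np.hstack([cv2.resize(a[0][130:270,140:300],(400,350),interpolation=2),cv2.resize(b[0][210:380,60:240],(370,350),interpolation=2)])[:,:,::-1])
E
```

```text
time: 22.0
tool_pos: [0.5673, 0.1257, 0.153]
tool_rot: [-0.002, 0.001, 1.0, -0.0]
contact_force: [1.8, -0.1, -2.2]
gripper_width: 0.378
grasp_force: 60.2
time: 22.5
tool_pos: [0.5858, 0.3465, 0.1524]
tool_rot: [-0.002, -0.001, 1.0, -0.001]
contact_force: [0.7, -0.3, -1.6]
gripper_width: 0.378
grasp_force: 60.3
time: 23.0
tool_pos: [0.5868, 0.3599, 0.0993]
tool_rot: [-0.002, 0.001, 1.0, -0.001]
contact_force: [1.3, 0.5, -1.4]
gripper_width: 0.381
grasp_force: 60.3
23.0 [0.5868 0.3599 0.0993] [ 1.3  0.5 -1.4] 0.381 60.3
```

View pics/hold.png

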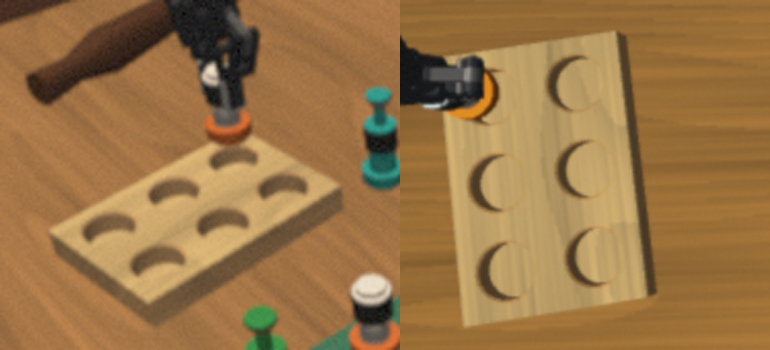

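The held injector (side crop ≈228,125) hangs just above the far corner bore (≈233,157); foot fully visible from the side camera.

```bash
cat >> h.py <<'E'
from scipy.optimize import least_squares
def foot(n,zlo,zhi,near,r=22.,R=.05):
    """centre (mm) of orange foot cylinder wall points within zlo..zhi near an xy (m)"""
    p,h,P=cloud(n)
    m=(h[...,0]>3)&(h[...,0]<14)&(h[...,1]>190)&(h[...,2]>90)&(P[...,2]>zlo)&(P[...,2]<zhi)&(np.hypot(P[...,0]-near[0],P[...,1]-near[1])<R)
    q=P[m][:,:2]*1000; 
    s=least_squares(lambda c:np.hypot(*(q-c).T)-r,np.array(near)*1000,loss="soft_l1")
    print(n,len(q),s.x.round(1),"res",np.abs(s.fun).mean().round(2))
E
python3 -m crank '[{"x":0,"y":0,"z":1.5,"turn":0},{"x":0,"y":0,"z":1,"turn":0},{"x":0,"y":0,"z":0,"turn":0},{"x":0,"y":0,"z":0,"turn":0}]'; python3 - <<'E'
from h import *
s=manip.state()["tool_pos"]; u=s[2]-.0374
foot("side",u+.001,u+.0145,s[:2]); foot("top",u+.001,u+.0145,s[:2]); show()
foot("side",.001,.0145,(.5448,.0752))
E
```

```text
time: 23.5
tool_pos: [0.5874, 0.3607, 0.0755]
tool_rot: [-0.001, 0.0, 1.0, -0.0]
contact_force: [-0.3, 1.3, -1.4]
gripper_width: 0.38
grasp_force: 60.3
side 28 [587.6 361.3] res 1.27
top 0 [587.4 360.7] res nan
23.6 [0.5881 0.3611 0.0766] [-0.6  0.8 -1.7] 0.38 60.3
side 35 [546.9  76.6] res 0.94h.py:39: RuntimeWarning: Mean of empty slice.
  print(n,len(q),s.x.round(1),"res",np.abs(s.fun).mean().round(2))
  ret = ret.dtype.type(ret / rcount)
```

```bash
python3 -m crank '[{"x":0,"y":0,"z":0.5,"turn":0},{"x":0,"y":0,"z":0.4,"turn":0},{"x":0,"y":0,"z":0.3,"turn":0},{"x":0,"y":0,"z":0,"turn":0},{"x":0,"y":0,"z":0,"turn":0}]'
```

```text
time: 24.15
tool_pos: [0.5881, 0.3616, 0.0644]
tool_rot: [0.0, 0.0, 1.0, 0.001]
contact_force: [0.6, 2.1, -0.9]
gripper_width: 0.379
grasp_force: 60.3
```

```bash
python3 -m crank '[{"x":0,"y":0,"z":0.3,"turn":0},{"x":0,"y":0,"z":0.2,"turn":0},{"x":0,"y":0,"z":0,"turn":0}]'; python3 -m crank '[{"x":0,"y":0,"z":0.4,"turn":0},{"x":0,"y":0,"z":0.3,"turn":0},{"x":0,"y":0,"z":0,"turn":0}]'
```

```text
time: 24.45
tool_pos: [0.5883, 0.3619, 0.0596]
tool_rot: [0.001, 0.0, 1.0, 0.001]
contact_force: [0.6, 6.1, -0.5]
gripper_width: 0.378
grasp_force: 60.4
time: 24.75
tool_pos: [0.5882, 0.3619, 0.0523]
tool_rot: [0.001, 0.0, 1.0, 0.001]
contact_force: [0.6, 6.2, -0.1]
gripper_width: 0.379
grasp_force: 60.4
```

```bash
python3 -m crank '[{"x":0,"y":0.15,"z":0.3,"turn":0},{"x":0,"y":0,"z":0.3,"turn":0},{"x":0,"y":0,"z":0,"turn":0}]'; python3 -m crank '[{"x":0,"y":0,"z":0.1,"turn":0},{"x":0,"y":0,"z":0,"turn":0}]'
```

```text
time: 25.05
tool_pos: [0.5878, 0.3622, 0.0455]
tool_rot: [-0.0, 0.0, 1.0, -0.0]
contact_force: [1.5, 2.7, -1.8]
gripper_width: 0.377
grasp_force: 60.5
time: 25.25
tool_pos: [0.588, 0.3622, 0.0455]
tool_rot: [-0.0, 0.0, 1.0, -0.0]
contact_force: [1.0, 1.2, 1.0]
gripper_width: 0.381
grasp_force: 60.5
```

```bash
python3 -m crank '[{"x":0,"y":0,"z":0,"turn":0},{"x":0,"y":0,"z":0,"turn":0},{"x":0,"y":0,"z":0,"turn":0}]' 60;  python3 -m crank '[{"x":0,"y":0,"z":-2,"turn":0},{"x":0,"y":0,"z":-4,"turn":0},{"x":0,"y":0,"z":-4,"turn":0},{"x":0.72,"y":-3,"z":-1.5,"turn":0},{"x":0.72,"y":-4.8,"z":0,"turn":0}]' 65;python3 -m crank '[{"x":0.72,"y":-4.8,"z":0,"turn":0},{"x":0.72,"y":-4.8,"z":0,"turn":0},{"x":0.72,"y":-4.8,"z":0,"turn":0},{"x":0.7,"y":-4,"z":0,"turn":0},{"x":0,"y":-2.5,"z":0,"turn":0}]'; python3 -m crank '[{"x":0,"y":0,"z":0,"turn":0},{"x":0,"y":0,"z":0,"turn":0}]'; python3 - <<'E'
from h import *
print(inj("top").round(4));print(inj("side").round(4)); show()
E
```

```text
time: 25.55
tool_pos: [0.5874, 0.3619, 0.0447]
tool_rot: [-0.001, 0.0, 1.0, -0.001]
contact_force: [-0.6, 0.6, -0.4]
gripper_width: 0.604
grasp_force: 0.0
time: 26.05
tool_pos: [0.5753, 0.286, 0.1651]
tool_rot: [0.004, -0.001, 1.0, 0.001]
contact_force: [0.5, -0.3, -0.4]
gripper_width: 0.648
grasp_force: 0.0
time: 26.55
tool_pos: [0.5434, 0.0729, 0.1601]
tool_rot: [-0.0, 0.001, 1.0, -0.0]
contact_force: [0.4, 0.5, 1.0]
gripper_width: 0.647
grasp_force: 0.0
time: 26.75
tool_pos: [0.5445, 0.0753, 0.1603]
tool_rot: [-0.0, 0.001, 1.0, 0.0]
contact_force: [0.2, 0.6, 0.1]
gripper_width: 0.644
grasp_force: 0.0
[[ 6.442e-01 -9.630e-02  7.310e-02  1.720e+02]
 [ 5.875e-01  3.619e-01  8.120e-02  1.850e+02]
 [ 4.991e-01 -3.078e-01  8.840e-02  1.930e+02]]
[[ 5.864e-01  3.596e-01  8.200e-02  4.700e+01]
 [ 6.245e-01  6.550e-02  7.410e-02  7.400e+01]
 [ 5.449e-01  7.470e-02  7.390e-02  8.300e+01]
 [ 6.436e-01 -9.860e-02  7.390e-02  9.300e+01]
 [ 4.986e-01 -3.101e-01  8.910e-02  1.930e+02]]
26.85 [0.5446 0.0764 0.1602] [ 0.1 -0.1 -0.4] 0.65 0.0
```

```bash
python3 -m crank '[{"x":0,"y":-0.15,"z":3,"turn":0},{"x":0,"y":0,"z":3,"turn":0},{"x":0,"y":0,"z":2.5,"turn":0},{"x":0,"y":0,"z":1.7,"turn":0},{"x":0,"y":0,"z":1.2,"turn":0}]'; python3 -m crank '[{"x":0,"y":0,"z":0.6,"turn":0},{"x":0,"y":0,"z":0.4,"turn":0},{"x":0,"y":0,"z":0,"turn":0},{"x":0,"y":0,"z":0,"turn":0}]';python3 -m crank '[{"x":0,"y":0,"z":0,"turn":0},{"x":0,"y":0,"z":0,"turn":0},{"x":0,"y":0,"z":0,"turn":0},{"x":0,"y":0,"z":0,"turn":0}]' 20;python3 -m crank '[{"x":0,"y":0,"z":-2,"turn":0},{"x":0,"y":0,"z":-4,"turn":0},{"x":0,"y":0,"z":-4,"turn":0},{"x":0,"y":0,"z":-2,"turn":0},{"x":0,"y":0,"z":0,"turn":0}]'
```

```text
time: 27.35
tool_pos: [0.5437, 0.0753, 0.0444]
tool_rot: [-0.001, -0.001, 1.0, 0.0]
contact_force: [0.3, 1.2, 1.0]
gripper_width: 0.653
grasp_force: 0.0
time: 27.75
tool_pos: [0.5454, 0.0741, 0.0373]
tool_rot: [0.001, 0.0, 1.0, 0.0]
contact_force: [0.4, 0.7, 0.6]
gripper_width: 0.652
grasp_force: 0.0
time: 28.15
tool_pos: [0.5455, 0.0743, 0.0374]
tool_rot: [0.001, 0.0, 1.0, 0.0]
contact_force: [-1.0, 1.8, 5.3]
gripper_width: 0.38
grasp_force: 59.4
time: 28.65
tool_pos: [0.5467, 0.0738, 0.1597]
tool_rot: [0.003, 0.0, 1.0, -0.0]
contact_force: [0.8, 0.2, -1.1]
gripper_width: 0.377
grasp_force: 59.9
```

```bash
python3 -m crank '[{"x":0.5,"y":3.2,"z":0,"turn":0},{"x":0.5,"y":4.7,"z":0,"turn":0},{"x":0.5,"y":4.7,"z":0,"turn":0},{"x":0.5,"y":4.7,"z":0,"turn":0},{"x":0.5,"y":4.7,"z":0,"turn":0}]';python3 -m crank '[{"x":0.5,"y":3.7,"z":0,"turn":0},{"x":0,"y":2.2,"z":0,"turn":0},{"x":0,"y":0,"z":2.5,"turn":0},{"x":0,"y":0,"z":2.5,"turn":0},{"x":0,"y":0,"z":1.5,"turn":0}]';python3 -m crank '[{"x":0,"y":0,"z":1,"turn":0},{"x":0,"y":0,"z":0.7,"turn":0},{"x":0,"y":0,"z":0,"turn":0},{"x":0,"y":0,"z":0,"turn":0},{"x":0,"y":0,"z":0,"turn":0}]'
```

```text
time: 29.15
tool_pos: [0.5179, 0.2949, 0.1529]
tool_rot: [-0.002, 0.001, 1.0, -0.001]
contact_force: [1.4, -0.7, -2.4]
gripper_width: 0.378
grasp_force: 60.1
time: 29.65
tool_pos: [0.5119, 0.3516, 0.0856]
tool_rot: [-0.003, 0.0, 1.0, -0.002]
contact_force: [-0.1, -0.6, -2.3]
gripper_width: 0.384
grasp_force: 60.3
time: 30.15
tool_pos: [0.5158, 0.3534, 0.0757]
tool_rot: [0.001, 0.0, 1.0, 0.001]
contact_force: [0.3, 0.4, -2.1]
gripper_width: 0.382
grasp_force: 60.3
```

```bash
python3 -m crank '[{"x":0.06,"y":0,"z":0.5,"turn":0},{"x":0,"y":0,"z":0.5,"turn":0},{"x":0,"y":0,"z":0.2,"turn":0},{"x":0,"y":0,"z":0,"turn":0}]';python3 -m crank '[{"x":0,"y":0,"z":0.3,"turn":0},{"x":0,"y":0,"z":0.2,"turn":0},{"x":0,"y":0,"z":0,"turn":0}]'
```

```text
time: 30.55
tool_pos: [0.5138, 0.3528, 0.0615]
tool_rot: [-0.001, 0.0, 1.0, -0.0]
contact_force: [-0.3, -0.2, -2.1]
gripper_width: 0.381
grasp_force: 60.3
time: 30.85
tool_pos: [0.514, 0.3529, 0.0568]
tool_rot: [-0.0, 0.0, 1.0, -0.0]
contact_force: [0.5, -0.1, -2.6]
gripper_width: 0.379
grasp_force: 60.3
```

In the bore with no side force. Lower to the floor, release, and go to A2.

```bash
python3 -m crank '[{"x":0,"y":0,"z":0.5,"turn":0},{"x":0,"y":0,"z":0.4,"turn":0},{"x":0,"y":0,"z":0.3,"turn":0},{"x":0,"y":0,"z":0,"turn":0}]';python3 -m crank '[{"x":0,"y":0,"z":0,"turn":0}]'
```

```text
time: 31.25
tool_pos: [0.5144, 0.3531, 0.0455]
tool_rot: [0.0, 0.0, 1.0, -0.0]
contact_force: [-0.0, -0.7, 0.2]
gripper_width: 0.382
grasp_force: 60.2
time: 31.35
tool_pos: [0.5144, 0.3531, 0.0454]
tool_rot: [0.0, 0.0, 1.0, -0.0]
contact_force: [-0.1, -0.2, 0.2]
gripper_width: 0.377
grasp_force: 60.2
```

```bash
python3 -m crank '[{"x":0,"y":0,"z":0,"turn":0},{"x":0,"y":0,"z":0,"turn":0},{"x":0,"y":0,"z":0,"turn":0}]' 60;  python3 -m crank '[{"x":0,"y":0,"z":-2,"turn":0},{"x":0,"y":0,"z":-4,"turn":0},{"x":0,"y":0,"z":-4,"turn":0},{"x":-1,"y":-3,"z":-1.5,"turn":0},{"x":-1.7,"y":-4.5,"z":0,"turn":0}]' 65;python3 -m crank '[{"x":-1.7,"y":-4.5,"z":0,"turn":0},{"x":-1.7,"y":-4.5,"z":0,"turn":0},{"x":-1.7,"y":-4.5,"z":0,"turn":0},{"x":-1.7,"y":-4.5,"z":0,"turn":0},{"x":-1.5,"y":-3.2,"z":0,"turn":0}]'; python3 -m crank '[{"x":0,"y":0,"z":0,"turn":0},{"x":0,"y":0,"z":0,"turn":0},{"x":0,"y":0,"z":0,"turn":0}]'; python3 - <<'E'
from h import *
print(inj("top").round(4));print(inj("side").round(4)); show()
E
```

```text
time: 31.65
tool_pos: [0.5145, 0.3532, 0.0455]
tool_rot: [0.0, 0.0, 1.0, 0.0]
contact_force: [-0.3, 0.0, 0.6]
gripper_width: 0.596
grasp_force: 0.0
time: 32.15
tool_pos: [0.5432, 0.2799, 0.1654]
tool_rot: [0.004, -0.002, 1.0, 0.002]
contact_force: [0.6, 0.2, 0.8]
gripper_width: 0.648
grasp_force: 0.0
time: 32.65
tool_pos: [0.6247, 0.0631, 0.1606]
tool_rot: [0.0, 0.001, 1.0, -0.0]
contact_force: [-0.5, 0.9, -0.2]
gripper_width: 0.65
grasp_force: 0.0
time: 32.95
tool_pos: [0.6237, 0.0668, 0.1602]
tool_rot: [-0.0, -0.0, 1.0, 0.0]
contact_force: [0.1, 0.1, 0.1]
gripper_width: 0.649
grasp_force: 0.0
[[ 6.440e-01 -9.600e-02  7.340e-02  1.710e+02]
 [ 6.190e-01  6.870e-02  7.360e-02  4.600e+01]
 [ 5.874e-01  3.618e-01  8.140e-02  1.940e+02]
 [ 4.985e-01 -3.077e-01  8.810e-02  1.900e+02]
 [ 5.147e-01  3.552e-01  8.150e-02  1.930e+02]]
[[ 5.861e-01  3.607e-01  8.190e-02  5.000e+01]
 [ 5.139e-01  3.519e-01  8.190e-02  5.300e+01]
 [ 6.246e-01  6.630e-02  7.400e-02  7.500e+01]
 [ 6.436e-01 -9.820e-02  7.420e-02  9.500e+01]
 [ 4.983e-01 -3.100e-01  8.920e-02  1.860e+02]]
33.05 [0.6236 0.0673 0.1602] [-0.2  0.7  0.5] 0.648 0.0
```

```bash
python3 -m crank '[{"x":-0.1,"y":-0.1,"z":3,"turn":0},{"x":0,"y":0,"z":3,"turn":0},{"x":0,"y":0,"z":2.5,"turn":0},{"x":0,"y":0,"z":1.7,"turn":0},{"x":0,"y":0,"z":1.2,"turn":0}]'; python3 -m crank '[{"x":0,"y":0,"z":0.6,"turn":0},{"x":0,"y":0,"z":0.3,"turn":0},{"x":0,"y":0,"z":0,"turn":0},{"x":0,"y":0,"z":0,"turn":0}]';python3 -m crank '[{"x":0,"y":0,"z":0,"turn":0},{"x":0,"y":0,"z":0,"turn":0},{"x":0,"y":0,"z":0,"turn":0},{"x":0,"y":0,"z":0,"turn":0}]' 20;python3 -m crank '[{"x":0,"y":0,"z":-2,"turn":0},{"x":0,"y":0,"z":-4,"turn":0},{"x":0,"y":0,"z":-4,"turn":0},{"x":0,"y":0,"z":-2,"turn":0},{"x":0,"y":0,"z":0,"turn":0}]'
```

```text
time: 33.55
tool_pos: [0.6242, 0.0658, 0.0448]
tool_rot: [-0.001, -0.0, 1.0, 0.0]
contact_force: [-0.1, -0.4, -0.0]
gripper_width: 0.649
grasp_force: 0.0
time: 33.95
tool_pos: [0.6259, 0.0649, 0.0385]
tool_rot: [0.001, 0.0, 1.0, -0.0]
contact_force: [0.9, -0.7, 0.1]
gripper_width: 0.647
grasp_force: 0.0
time: 34.35
tool_pos: [0.6258, 0.0652, 0.0385]
tool_rot: [0.001, 0.0, 1.0, 0.0]
contact_force: [0.2, 2.5, 5.2]
gripper_width: 0.382
grasp_force: 59.4
time: 34.85
tool_pos: [0.6272, 0.0647, 0.1612]
tool_rot: [0.004, 0.0, 1.0, -0.0]
contact_force: [0.1, 0.2, -1.8]
gripper_width: 0.381
grasp_force: 59.8
```

```bash
python3 -m crank '[{"x":0.5,"y":3.2,"z":0,"turn":0},{"x":0.5,"y":4.7,"z":0,"turn":0},{"x":0.6,"y":4.7,"z":0,"turn":0},{"x":0.6,"y":4.7,"z":0,"turn":0},{"x":0.5,"y":3.3,"z":0,"turn":0}]';python3 -m crank '[{"x":0,"y":1.7,"z":0,"turn":0},{"x":0,"y":0,"z":2.5,"turn":0},{"x":0,"y":0,"z":2.5,"turn":0},{"x":0,"y":0,"z":1.5,"turn":0},{"x":0,"y":0,"z":0,"turn":0}]';python3 -m crank '[{"x":0,"y":0,"z":1,"turn":0},{"x":0,"y":0,"z":0.7,"turn":0},{"x":0,"y":0,"z":0,"turn":0},{"x":0,"y":0,"z":0,"turn":0},{"x":0,"y":0,"z":0,"turn":0}]'
```

```text
time: 35.35
tool_pos: [0.5959, 0.273, 0.1537]
tool_rot: [-0.002, -0.0, 1.0, -0.001]
contact_force: [-0.4, -0.2, -1.4]
gripper_width: 0.375
grasp_force: 59.9
time: 35.85
tool_pos: [0.5955, 0.2863, 0.0872]
tool_rot: [-0.004, 0.001, 1.0, -0.002]
contact_force: [0.2, -0.6, -2.5]
gripper_width: 0.38
grasp_force: 60.0
time: 36.35
tool_pos: [0.5988, 0.2881, 0.0762]
tool_rot: [0.001, 0.0, 1.0, 0.0]
contact_force: [1.3, 0.0, -0.5]
gripper_width: 0.38
grasp_force: 60.0
```

```bash
python3 -m crank '[{"x":0,"y":0,"z":0.5,"turn":0},{"x":0,"y":0,"z":0.5,"turn":0},{"x":0,"y":0,"z":0.2,"turn":0},{"x":0,"y":0,"z":0,"turn":0}]';python3 -m crank '[{"x":0,"y":0,"z":0.3,"turn":0},{"x":0,"y":0,"z":0.2,"turn":0},{"x":0,"y":0,"z":0,"turn":0}]'
```

```text
time: 36.75
tool_pos: [0.5976, 0.2878, 0.0624]
tool_rot: [-0.001, 0.0, 1.0, -0.0]
contact_force: [-0.7, 0.3, -1.3]
gripper_width: 0.378
grasp_force: 60.0
time: 37.05
tool_pos: [0.598, 0.2879, 0.0579]
tool_rot: [-0.0, 0.0, 1.0, -0.0]
contact_force: [-0.5, -0.5, -1.5]
gripper_width: 0.38
grasp_force: 60.0
```

```bash
python3 -m crank '[{"x":0,"y":0,"z":0.5,"turn":0},{"x":0,"y":0,"z":0.4,"turn":0},{"x":0,"y":0,"z":0.3,"turn":0},{"x":0,"y":0,"z":0,"turn":0},{"x":0,"y":0,"z":0,"turn":0}]'
```

```text
time: 37.55
tool_pos: [0.5984, 0.288, 0.0465]
tool_rot: [0.0, 0.0, 1.0, -0.0]
contact_force: [-0.6, -0.8, 0.6]
gripper_width: 0.38
grasp_force: 60.0
```

```bash
python3 -m crank '[{"x":0,"y":0,"z":0,"turn":0},{"x":0,"y":0,"z":0,"turn":0},{"x":0,"y":0,"z":0,"turn":0}]' 60;  python3 -m crank '[{"x":0,"y":0,"z":-2,"turn":0},{"x":0,"y":0,"z":-4,"turn":0},{"x":0,"y":0,"z":-4,"turn":0},{"x":-0.5,"y":-3,"z":-1.5,"turn":0},{"x":-0.5,"y":-4.7,"z":0,"turn":0}]';python3 -m crank '[{"x":-0.5,"y":-4.7,"z":0,"turn":0},{"x":-0.5,"y":-4.7,"z":0,"turn":0},{"x":-0.5,"y":-4.7,"z":0,"turn":0},{"x":-0.5,"y":-4.7,"z":0,"turn":0},{"x":-0.5,"y":-4.7,"z":0,"turn":0}]' 65;python3 -m crank '[{"x":-0.5,"y":-4.5,"z":0,"turn":0},{"x":-0.5,"y":-2.9,"z":0,"turn":0},{"x":0,"y":0,"z":0,"turn":0},{"x":0,"y":0,"z":0,"turn":0},{"x":0,"y":0,"z":0,"turn":0}]'; python3 - <<'E'
from h import *
print(inj("top").round(4));print(inj("side").round(4)); show()
E
```

```text
time: 37.85
tool_pos: [0.5983, 0.288, 0.0464]
tool_rot: [0.0, 0.0, 1.0, 0.0]
contact_force: [-0.1, -0.4, -0.1]
gripper_width: 0.599
grasp_force: 0.0
time: 38.35
tool_pos: [0.6105, 0.2127, 0.1665]
tool_rot: [0.004, -0.002, 1.0, 0.001]
contact_force: [1.2, 0.3, -0.3]
gripper_width: 0.601
grasp_force: 0.0
time: 38.85
tool_pos: [0.6329, -0.0259, 0.1616]
tool_rot: [0.0, 0.0, 1.0, 0.0]
contact_force: [0.5, -0.8, -0.4]
gripper_width: 0.648
grasp_force: 0.0
time: 39.35
tool_pos: [0.6428, -0.097, 0.1612]
tool_rot: [-0.0, -0.0, 1.0, 0.0]
contact_force: [-0.4, 0.9, -0.4]
gripper_width: 0.653
grasp_force: 0.0
[[ 6.423e-01 -9.620e-02  7.340e-02  1.550e+02]
 [ 5.978e-01  2.901e-01  8.130e-02  1.810e+02]
 [ 5.875e-01  3.618e-01  8.110e-02  1.870e+02]
 [ 4.990e-01 -3.075e-01  8.850e-02  1.850e+02]
 [ 5.146e-01  3.552e-01  8.130e-02  1.950e+02]]
[[ 5.863e-01  3.611e-01  8.170e-02  4.700e+01]
 [ 5.971e-01  2.887e-01  8.160e-02  5.200e+01]
 [ 5.139e-01  3.524e-01  8.130e-02  5.500e+01]
 [ 6.440e-01 -9.820e-02  7.420e-02  9.700e+01]
 [ 4.985e-01 -3.100e-01  8.900e-02  1.900e+02]]
39.45 [ 0.6428 -0.0966  0.1613] [-0.1  0.9  0.1] 0.651 0.0
```

```bash
python3 -m crank '[{"x":-0.1,"y":-0.15,"z":3,"turn":0},{"x":0,"y":0,"z":3,"turn":0},{"x":0,"y":0,"z":2.5,"turn":0},{"x":0,"y":0,"z":1.7,"turn":0},{"x":0,"y":0,"z":1.2,"turn":0}]'; python3 -m crank '[{"x":0,"y":0,"z":0.6,"turn":0},{"x":0,"y":0,"z":0.4,"turn":0},{"x":0,"y":0,"z":0,"turn":0},{"x":0,"y":0,"z":0,"turn":0}]';python3 -m crank '[{"x":0,"y":0,"z":0,"turn":0},{"x":0,"y":0,"z":0,"turn":0},{"x":0,"y":0,"z":0,"turn":0},{"x":0,"y":0,"z":0,"turn":0}]' 20;python3 -m crank '[{"x":0,"y":0,"z":-2,"turn":0},{"x":0,"y":0,"z":-4,"turn":0},{"x":0,"y":0,"z":-4,"turn":0},{"x":0,"y":0,"z":-2,"turn":0},{"x":0,"y":0,"z":0,"turn":0}]'
```

```text
time: 39.95
tool_pos: [0.6433, -0.0985, 0.0458]
tool_rot: [-0.001, -0.0, 1.0, 0.0]
contact_force: [0.1, -0.7, -1.1]
gripper_width: 0.647
grasp_force: 0.0
time: 40.35
tool_pos: [0.6447, -0.0998, 0.0385]
tool_rot: [0.001, 0.0, 1.0, -0.0]
contact_force: [-0.1, 1.0, 0.3]
gripper_width: 0.649
grasp_force: 0.0
time: 40.75
tool_pos: [0.6447, -0.0994, 0.0385]
tool_rot: [0.001, 0.0, 1.0, 0.0]
contact_force: [-0.7, 2.5, 5.6]
gripper_width: 0.38
grasp_force: 59.4
time: 41.25
tool_pos: [0.6459, -0.1004, 0.1612]
tool_rot: [0.003, 0.0, 1.0, -0.001]
contact_force: [-0.3, 0.4, -1.0]
gripper_width: 0.38
grasp_force: 59.8
```

```bash
python3 -m crank '[{"x":1.3,"y":3.2,"z":0,"turn":0},{"x":1.3,"y":4.6,"z":0,"turn":0},{"x":1.3,"y":4.6,"z":0,"turn":0},{"x":1.3,"y":4.6,"z":0,"turn":0},{"x":1.3,"y":4.6,"z":0,"turn":0}]';python3 -m crank '[{"x":1.3,"y":4.6,"z":0,"turn":0},{"x":1.3,"y":4.6,"z":0,"turn":0},{"x":1.3,"y":4.6,"z":0,"turn":0},{"x":1.3,"y":2.3,"z":0,"turn":0},{"x":0.3,"y":0,"z":0,"turn":0}]';python3 -m crank '[{"x":0,"y":0,"z":2.5,"turn":0},{"x":0,"y":0,"z":2.5,"turn":0},{"x":0,"y":0,"z":1.5,"turn":0},{"x":0,"y":0,"z":1,"turn":0},{"x":0,"y":0,"z":0.7,"turn":0}]';python3 -m crank '[{"x":0,"y":0,"z":0,"turn":0},{"x":0,"y":0,"z":0,"turn":0},{"x":0,"y":0,"z":0,"turn":0}]'
```

```text
time: 41.75
tool_pos: [0.5766, 0.1177, 0.1539]
tool_rot: [-0.002, 0.001, 1.0, -0.0]
contact_force: [0.7, 0.9, -2.3]
gripper_width: 0.382
grasp_force: 60.0
time: 42.25
tool_pos: [0.5211, 0.2797, 0.1539]
tool_rot: [-0.002, -0.002, 1.0, -0.001]
contact_force: [-0.2, -0.6, -2.1]
gripper_width: 0.381
grasp_force: 60.1
time: 42.75
tool_pos: [0.5238, 0.2768, 0.0737]
tool_rot: [-0.001, 0.001, 1.0, -0.0]
contact_force: [0.1, -0.2, -1.4]
gripper_width: 0.376
grasp_force: 60.1
time: 43.05
tool_pos: [0.5251, 0.2778, 0.0766]
tool_rot: [0.001, 0.0, 1.0, 0.0]
contact_force: [0.1, -0.6, -1.9]
gripper_width: 0.377
grasp_force: 60.1
```

```bash
python3 -m crank '[{"x":0.05,"y":0.06,"z":0.5,"turn":0},{"x":0,"y":0,"z":0.5,"turn":0},{"x":0,"y":0,"z":0.2,"turn":0},{"x":0,"y":0,"z":0,"turn":0}]';python3 -m crank '[{"x":0,"y":0,"z":0.3,"turn":0},{"x":0,"y":0,"z":0.2,"turn":0},{"x":0,"y":0,"z":0,"turn":0}]'
```

```text
time: 43.45
tool_pos: [0.5232, 0.278, 0.0625]
tool_rot: [-0.001, 0.0, 1.0, -0.0]
contact_force: [-0.6, 0.1, -2.2]
gripper_width: 0.381
grasp_force: 60.1
time: 43.75
tool_pos: [0.5235, 0.2781, 0.0579]
tool_rot: [-0.0, 0.0, 1.0, -0.0]
contact_force: [-0.1, 0.1, -2.0]
gripper_width: 0.381
grasp_force: 60.1
```

```bash
python3 -m crank '[{"x":0,"y":0,"z":0.5,"turn":0},{"x":0,"y":0,"z":0.4,"turn":0},{"x":0,"y":0,"z":0.3,"turn":0},{"x":0,"y":0,"z":0,"turn":0},{"x":0,"y":0,"z":0,"turn":0}]';python3 -m crank '[{"x":0,"y":0,"z":0,"turn":0},{"x":0,"y":0,"z":0,"turn":0},{"x":0,"y":0,"z":0,"turn":0}]' 60;  python3 -m crank '[{"x":0,"y":0,"z":-2,"turn":0},{"x":0,"y":0,"z":-4,"turn":0},{"x":0,"y":0,"z":-4,"turn":0},{"x":0,"y":0,"z":-4,"turn":0},{"x":0,"y":0,"z":0,"turn":0}]';python3 -m crank '[{"x":4,"y":0,"z":0,"turn":0},{"x":3,"y":-4,"z":0,"turn":0},{"x":0,"y":-4,"z":0,"turn":0},{"x":0,"y":-4,"z":0,"turn":0},{"x":0,"y":0,"z":0,"turn":0}]'; python3 - <<'E'
from h import *
f=cloud("top");g=cloud("side");print(inj("top",f).round(4));print(inj("side",g).round(4)); show()
cv2.imwrite("pics/end.png",np.hstack([cv2.resize(f[0][60:400],(400,300)),cv2.resize(g[0],(400,300))])[:,:,::-1])
E
```

```text
time: 44.25
tool_pos: [0.5239, 0.2782, 0.0465]
tool_rot: [0.0, 0.0, 1.0, -0.0]
contact_force: [-2.1, 0.2, 0.3]
gripper_width: 0.378
grasp_force: 60.2
time: 44.55
tool_pos: [0.5239, 0.2782, 0.0464]
tool_rot: [0.0, 0.0, 1.0, 0.0]
contact_force: [0.5, -0.1, 0.1]
gripper_width: 0.604
grasp_force: 0.0
time: 45.05
tool_pos: [0.5276, 0.2797, 0.1946]
tool_rot: [0.006, 0.0, 1.0, 0.002]
contact_force: [0.1, -0.2, 0.1]
gripper_width: 0.599
grasp_force: 0.0
time: 45.55
tool_pos: [0.4532, 0.155, 0.1857]
tool_rot: [-0.0, 0.003, 1.0, -0.001]
contact_force: [1.0, 0.8, -0.9]
gripper_width: 0.602
grasp_force: 0.0
[[ 5.978e-01  2.901e-01  8.110e-02  1.840e+02]
 [ 5.874e-01  3.615e-01  8.130e-02  1.900e+02]
 [ 5.215e-01  2.817e-01  8.150e-02  1.950e+02]
 [ 4.990e-01 -3.077e-01  8.850e-02  1.870e+02]
 [ 5.147e-01  3.552e-01  8.160e-02  1.960e+02]]
[[ 5.974e-01  2.887e-01  8.190e-02  5.400e+01]
 [ 4.986e-01 -3.097e-01  8.910e-02  1.880e+02]]
45.65 [0.4535 0.1577 0.186 ] [-0.6  0.6  0.2] 0.602 0.0
```

View pics/end.png

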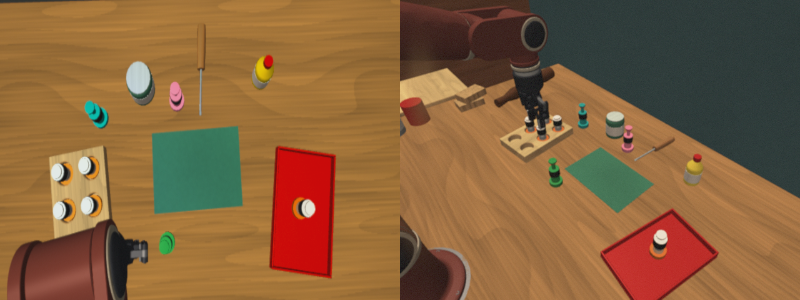

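Four injectors stand in the carrier's bores (about 60–90, 165–210 in the left image), with cap tops at 82 mm, so they are on the bore floors with plungers home. The stuck one stands in the red tray (305,208). The mat is empty, and the tin, glue bottle and screwdriver have not moved.

```bash
python3 -m crank '[{"x":0,"y":0,"z":0,"turn":0},{"x":0,"y":0,"z":0,"turn":0}]' >/dev/null; python3 -c "
from plant import manip
print(manip.job_done())"
```

```text
the job is handed in; nothing more can be done
None
```

I tested all five injectors on the bench: four plungers went fully home and now stand on the floors of carrier bores, the one that stuck is in the red reject tray, and the job is handed in (judge's result not shown).

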